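Open the praline tin with the palette knife and take one out with the tongs

ROBOT

A 6-joint arm with a two-finger parallel gripper is mounted at the origin on a cart in front of the work surface, level with it; the furniture and walls round the work are solid. World frame = base frame: x ahead of the robot, y to its left, z up, the work surface at z = 0. Lengths are in m, angles in rad, forces in N, time in s.
With the tool pointing down it reaches from about 0.25 to 0.85 m from the base axis. Payload 12.5 kg.
Tool frame: the origin (TCP) lies midway between the tips of the shut fingers; the grasp point (between the pads) lies 19 mm behind it; z points along the fingers, y is the line along which they close (so a half turn about z gives the same grasp; the last joint's range is limited). The gripper opens to 93 mm and grips with 3 to 60 N. Pads are 15 mm wide; open, the fingers measure 128 mm over their backs; the gripper's body (75 mm by 188 mm) begins 65 mm behind the grasp point.
Start: joints at [1.101, 0.351, 1.652, -0, 1.139, -0.085], TCP at [0.206, 0.51, 0.219] pointing down, gripper open.
Joint ranges: [-2.75, 2.75], [-0.79, 2.1], [0.01, 2.65], [-1.57, 4.71], [0.07, 3.14], [-2.87, 2.87]. Speed limits (rad/s): [2.22, 2.22, 2.79, 3.14, 3.14, 3.14].

INTERFACE

Orientations are given as a 3x3 rotation matrix whose columns are the frame's x, y, z axes.
In Python, from bench import robot gives the robot as it stands.
- The arm moves only by the tool move_arm, never from a script. Its argument "rows" is a list of rows, each a list of 3 entries, a list of its own where there are three numbers: the shift along the world's x, y, z in m, then the turn, a rotation vector about the world's x, y, z in rad, then the opening, from 0 (shut) to 1 (fully open). In form: [[[x, y, z], [wx, wy, wz], hand], ...]. A call has 1 to 5 rows; each row shifts and turns the commanded pose from where the row before left it; what a row does not reach is not made up. A row lasts 1/8 s, in which the tool goes at most 62.5 mm and 10.7 degrees, less where a joint would pass 70% of its speed; a pose out of reach is approached as far as the arm can. A call is refused whole if a number of a shift passes 0.0625 or a number of a turn 0.188, either way. A call with a gripper value outside its range is refused whole. The fingers move at their own pace and stop on an object; "grip_force" is the grip in N (left out, the last holds). Time passes only in rows, so rows that do not move let the fingers close. It gives the time, the measured TCP pose, the force, the opening and the grip force at its end, in the units of the state.
- robot.read_state(): the state, without advancing time (a new reading comes with each control period).
- robot.snapshot(name): name is "scene" or "top"; returns the picture (384x512x3 uint8, red, green, blue); there is no depth.
- robot.calibration(name): a dict with "fov_y" (degrees; the focal length in pixels is half the picture's height over the tangent of half this angle, whatever the lens; pixels are square), "cx", "cy" (the principal point, pixels), "k1" (the pictures are not rectified: a ray, as slopes to the right and down, at radius r is drawn at 1 + k1 r^2 times it, then the intrinsics apply), "world_from_camera" (4x4, takes a point from camera to world coordinates). Camera axes: x right, y down, z forward; pixel columns grow to the right and rows downward; lengths in m; the calibration is good to about 2 mm. A picture is of the moment at which its call begins. calibration takes no time and is no camera call.
- robot.sign_off(): hands the job in; it is judged then, once.
Trained networks look in the newest picture that a camera, given by its name, has taken for a name from the list of things; names that differ only in an ending like _2 or _b are one class to them, and where a whole thing is asked for, a point or a joint stands for the part that bears it (a point fixed in the world has none). Each returns a list of dicts, best first, with "confidence" (0 to 1); they miss things now and then, are a little off and sometimes report something else, mostly with a low value. They report only what shows in the picture. A call takes as long as a camera call.
- robot.recognise(name, camera): "point" ([x, y, z] in m, in world coordinates, good to about 4 mm: the middle of the surface that is visible of it).
- robot.pinpoint(name, camera): "point" ([x, y, z] in m, in world coordinates, good to about 4 mm: a listed point, or the origin of a listed thing).
The state is a dict: "t": time; "joint_positions": joint angles; "qd": joint speeds; "effort": joint torques, N m; "ee_pos": TCP position; "orientation": TCP orientation; "contact_force": force on the tool from outside, world axes, zero at the start; "torque": the same for the moment, N m; "opening": opening from 0.0 (shut) to 1.0 (fully open); "grip_force": force on a finger pad.
Only numpy, scipy, OpenCV 4.12 (cv2) and the standard library are available. Lean on these libraries where they do the work, as an engineer would, in place of code of your own. Each camera call takes 0.05 s, during which the arm holds its last target. There are 200 camera calls.

TASK

Push the blade of the palette knife under the front lip of the blue tin's tight lid, lever the lid up and swing it back until it stands open, then lay the knife flat on the counter again. Take the spring tongs out of their rest, close them on the red-wrapped praline and lift it well clear above the tin; the program finishes while still holding it up in the squeezed tongs, nothing else carrying it. Food stays clean: keep the gripper's fingers off the tin and the pralines, leave the other two pralines in the tin, and do not shove the things standing round about.

Things in the scene. Friction and masses are not known exactly. Their poses are not given: they have to be found in the camera images.
- tin: blue metal tin with brass beading, 110 mm deep (its x), 176 mm wide (its y), walls 2.5 mm thick and 46 mm high, fixed to the counter. Origin at the centre of its underside; +x is the hinge side, -x the front with the lip. Inner floor 2.5 mm above the origin; top of the closed lid 49 mm above it.
- tin_lid (a joint): angle of the lid, rad: 0 closed, grows as it opens, stop at 1.75 (leaning back past upright). Hinge line parallel to the tin's y, at x = +56 mm, z = +46 mm in the tin's frame. Stiff hinge: about 0.12 N m of friction plus the lid's 90 g; 1 to 2 N upward at the lip moves it, and it stays where it is left. Standing open, its edge is up to 168 mm above the counter.
- lid_lip (a point): middle of the lid's front edge (moves with the lid); closed, 64 mm in front of the tin's origin and 46 mm above it. The lid, a 3 mm plate 180 mm wide, overhangs the front wall by 9 mm along the whole front, ending in a rolled brass bead 4.4 mm thick with its underside 1.2 mm below this point. Free space below down to the counter. The plug under the lid does not obstruct the blade.
- knife: palette knife lying flat: dark wooden handle 80 mm long, 18 mm wide, 16 mm high, then a cranked steel blade 20 mm wide and 2 mm thick whose underside is level with the handle's underside. Origin on the underside at the joint of handle and blade; +x points along the blade to its tip (89 mm ahead), the handle reaches back to x = -80 mm; z is up. 55 g.
- knife_grip (a point): point in the knife's handle to grip across its 18 mm width, 20 mm behind the knife's origin and 8 mm above its underside
- knife_tip (a point): tip of the blade (round end), 89 mm ahead of the knife's origin, 1 mm above its underside, at half the blade's thickness
- rest: tongs rest, fixed: an upright clear acrylic sleeve, open at the top with a thin steel rim, on a steel foot plate of 60 x 84 mm. Origin at the centre of its underside. Sleeve 22 mm (x) by 54 mm (y) outside, 18 by 50 mm inside, rim 54 mm above the origin, inner floor 6 mm above it. The tongs stand loosely in it (2 to 3 mm of play), their bow 151 mm above the counter.
- tongs: spring tongs, two steel strips 13 mm wide joined by a bow, 145 mm long, 50 g; black jaws 15 mm wide, 30 mm long. They stand in the rest, tips down. Origin midway between the tips; z points to the bow, the arms spread along y. This body is the +y arm. At rest the jaws are 38 mm apart inside, 46 mm over the outsides; 43 mm over the grip pads.
- tongs_arm: the other (-y) arm of the tongs; origin at the top of the bow, where it hinges about x. A spring holds the arms apart against a stop: up to about 6.5 N of squeeze at the grip point they stay open, then the jaws close about 3.4 mm per mm of squeeze; about 10 N closes them on a praline, 25 N presses it with about 5 N. Relaxed, the arms spring apart again and follow the fingers.
- tongs_grip (a point): point midway between the black grip pads on the tongs' arms (16 mm high), 100 mm above the tips and 45 mm below the top of the bow: where to squeeze them from above, across the arms (along the tongs' y). As the arms close, this body turns by half of the closing angle.
- tongs_tips (a point): point midway between the tips of the open jaws, at the tongs' origin
- praline_red: the praline to take, wrapped in red foil: round, 25 mm across, 21 mm high, upright sides up to 15 mm, 18 g, standing in the tin about 50 mm from its neighbours. Origin at the centre of its underside, z up.
- praline_gold: praline in yellow foil, same shape and size, stays in the tin
- praline_green: praline in green foil, same shape and size, stays in the tin
- tin_green: bystander: small round pastille tin with a pale green lid, 45 mm across, 19 mm high; origin at the centre of its underside
- tin_yellow: bystander: small round pastille tin with a pale yellow lid, 45 mm across, 19 mm high; origin at the centre of its underside
- orange_mug: bystander: orange mug, 85 mm across and 94 mm high; origin at the centre of its underside
- pink_packet: bystander: flat pink packet, 52 x 82 x 18 mm; origin at the centre of its underside

How it is judged:
By the outcome, as a careful person would: the job done as asked, in the order asked, and still so for the second after the job is handed in, while the arm keeps its last pose, push and grip.
It also fails if it takes over 72 s, if anything falls off the work surface, if the arm or the gripper's body presses on something with over 40 N, if the wrist force passes 120 N, or if a joint passes its speed limit or range.

## Working session

There is one attempt and no reset: what is moved stays moved. The work goes in short steps, Python scripts to look and compute and a tool call to move; the robot and the scene stay as the last step left them, time stands still between calls to the robot, and variables do not carry over. Pictures are saved under pics/ and viewed, at most 10 in all, crops included, and the job is handed in when it is done.

Besides the shell and the picture viewer there is one more tool, called after "Request:" as name([rows], argument=value, ...), one row to a line, values as JSON. move_arm: Moves the arm, as the interface text tells. Its arguments: {"type":"object","properties":{"rows":{"type":"array","items":{"type":"array"}},"grip_force":{"type":"number"}},"required":["rows"]}

```bash
mkdir -p pics
cat > h.py <<'E'
from bench import robot
import numpy as np, cv2
def snap(cam,name=None,crop=None,scale=1):
    im=robot.snapshot(cam)[:,:,::-1].copy()
    if name:
        o=im
        if crop: o=im[crop[1]:crop[3],crop[0]:crop[2]]
        if scale!=1:o=cv2.resize(o,None,fx=scale,fy=scale,interpolation=cv2.INTER_CUBIC)
        cv2.imwrite('pics/'+name,o)
    return im
def cal(cam):
    c=robot.calibration(cam);f=192/np.tan(np.radians(c['fov_y'])/2);return c,f,np.array(c['world_from_camera'])
def px2w(cam,u,v,z):
    c,f,T=cal(cam);d=np.array([(u-c['cx'])/f,(v-c['cy'])/f]);s=d.copy()
    for _ in range(20): s=d/(1+c['k1']*(s@s))
    r=T[:3,:3]@np.array([*s,1]);o=T[:3,3];return o+r*(z-o[2])/r[2]
def w2px(cam,p):
    c,f,T=cal(cam);q=T[:3,:3].T@(np.array(p)-T[:3,3]);s=q[:2]/q[2];s=s*(1+c['k1']*(s@s));return s*f+[c['cx'],c['cy']]
E
python3 - <<'E'
from h import *
a=snap('scene','s0.png',scale=1.5);b=snap('top','t0.png',scale=1.5)
for c in('top','scene'):
    print(c,np.round(cal(c)[2],3).tolist())
    for n in['tin','lid_lip','knife','knife_grip','knife_tip','rest','tongs','tongs_grip','tongs_tips','orange_mug','pink_packet','tin_green','tin_yellow']:
        r=robot.pinpoint(n,c)[:2];print(n,[(np.round(x['point'],3).tolist(),round(x['confidence'],2)) for x in r])
s=robot.read_state();print(s)
E
```

```text
top [[0.026, -0.994, 0.104, 0.388], [-1.0, -0.026, 0.004, -0.126], [-0.002, -0.104, -0.995, 1.578], [0.0, 0.0, 0.0, 1.0]]
tin [([0.567, 0.043, 0.001], 0.71)]
lid_lip [([0.51, 0.034, 0.045], 0.61)]
knife [([0.481, -0.135, 0.001], 0.56), ([0.427, -0.206, -0.0], 0.35)]
knife_grip [([0.491, -0.12, 0.01], 0.62)]
knife_tip [([0.426, -0.206, -0.0], 0.81), ([0.44, 0.155, 0.004], 0.32)]
rest [([0.467, -0.414, -0.004], 0.65)]
tongs []
tongs_grip [([0.466, -0.411, 0.105], 0.58), ([0.468, -0.41, 0.148], 0.47)]
tongs_tips [([0.468, -0.416, 0.011], 0.5)]
orange_mug [([0.468, -0.571, 0.002], 0.56)]
pink_packet [([0.439, 0.294, 0.002], 0.66)]
tin_green [([0.468, -0.415, 0.002], 0.73), ([0.426, 0.218, -0.002], 0.41)]
tin_yellow [([0.439, 0.154, 0.001], 0.61)]
scene [[0.784, -0.331, 0.524, -0.288], [-0.62, -0.392, 0.68, -1.193], [-0.02, -0.858, -0.513, 0.911], [0.0, 0.0, 0.0, 1.0]]
tin [([0.574, 0.045, -0.001], 0.67)]
lid_lip [([0.509, 0.039, 0.043], 0.86)]
knife [([0.48, -0.134, 0.001], 0.42)]
knife_grip [([0.493, -0.12, 0.008], 0.67)]
knife_tip [([0.431, -0.211, -0.001], 0.48), ([0.573, 0.044, -0.00
[... 502 characters left out ...]
+00, -8.46380768e-02]), 'qd': array([ 1.30350664e-03, -1.73994784e-03, -2.20905505e-03,  3.14290258e-05,
       -5.46303748e-04,  1.71019638e-04]), 'effort': array([-5.67129227e-04, -4.97249794e+01, -2.85479701e+01,  6.99486514e-02,
        2.21758807e-02,  1.94169741e-05]), 'ee_pos': array([0.20643696, 0.50978928, 0.21862164]), 'orientation': array([[-9.26886648e-01,  3.75341367e-01,  5.97771075e-06],
       [ 3.75341367e-01,  9.26886648e-01, -1.45067206e-06],
       [-6.08515751e-06,  8.99073561e-07, -1.00000000e+00]]), 'contact_force': array([-0.17770046, -0.28361303, -0.66142622]), 'torque': array([ 0.02454167,  0.01239812, -0.04615699]), 'grip_force': 0.0, 'opening': 0.9967003704623664}
```

View pics/t0.png

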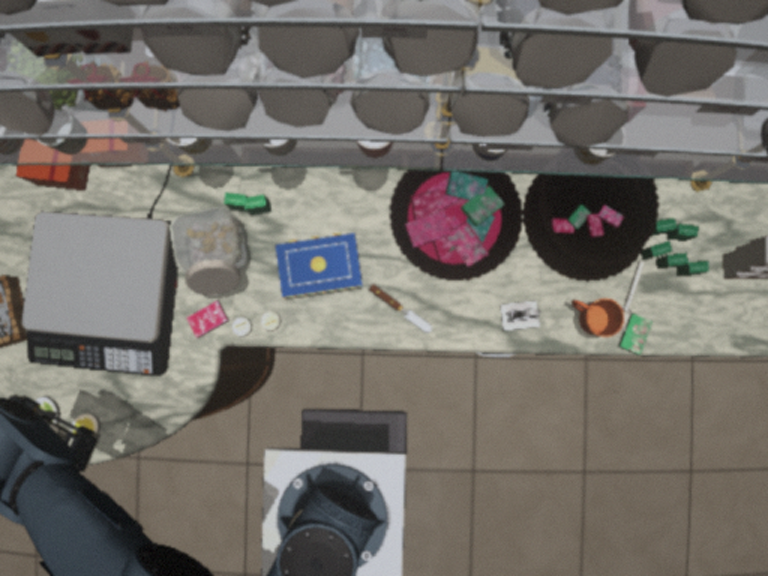

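View pics/s0.png

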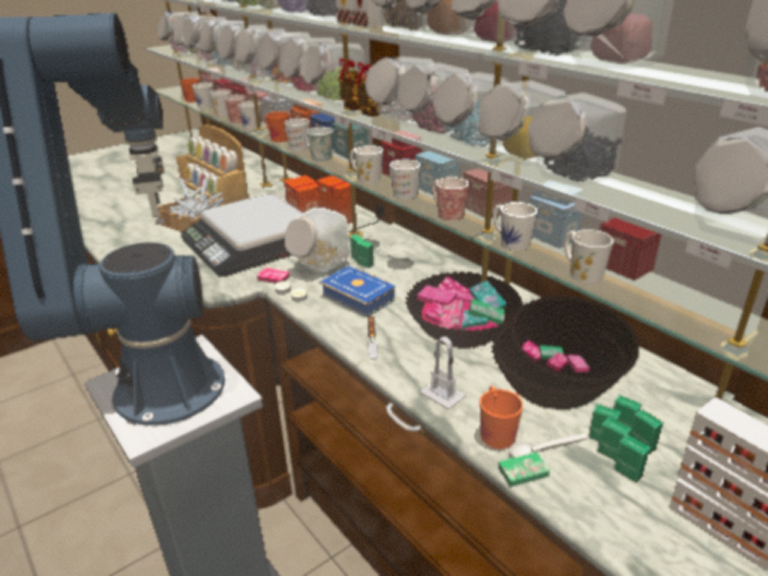

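The top view shows the blue tin around (318,266), slightly turned, and the knife with its handle end at (370,288) and tip at (430,330). The tongs rest is at (520,316), the mug at (600,317), and the small tins at (241,326) and (270,321). The scene view agrees, and the network hit for "tin_green" at the rest is false.

Run:
```python
from h import *
b=cv2.imread('pics/t0.png');hsv=cv2.cvtColor(b,cv2.COLOR_BGR2HSV)
m=cv2.inRange(hsv,(105,120,60),(125,255,255));m[:220]=0;m[310:]=0;m[:,:260]=0;m[:,380:]=0
c=max(cv2.findContours(cv2.morphologyEx(m,cv2.MORPH_CLOSE,np.ones((9,9))),0,1)[0],key=cv2.contourArea)
bx=cv2.boxPoints(cv2.minAreaRect(c));W=np.array([px2w('top',*(p/1.5),.045) for p in bx]);print(W.round(3),W.mean(0).round(4))
E1=W[1]-W[0];E2=W[2]-W[1]
for e in(E1,E2):print('edge',np.linalg.norm(e).round(4),np.degrees(np.arctan2(e[1],e[0])).round(1))
A=[];
for k in range(4):
  snap('top')
  try:A.append([robot.pinpoint(n,'top')[0]['point'] for n in('knife_grip','knife_tip','rest','tongs_grip','tin','lid_lip')])
  except Exception as e:print(e)
print(np.mean(A,0).round(4),np.std(A,0).round(4))
# knife: px
for z,p in((.008,(370,288)),(.008,(402,312)),(.001,(430,330))):print(px2w('top',p[0]/1.5,p[1]/1.5,z).round(4))
im=snap('top');cv2.imwrite('pics/k.png',np.hstack([cv2.resize(im[180:230,235:300],None,fx=6,fy=6,interpolation=2),cv2.resize(im[190:240,315:380],None,fx=6,fy=6,interpolation=2)]))
```

```text
[[ 0.607  0.138  0.045]
 [ 0.636 -0.035  0.045]
 [ 0.525 -0.054  0.045]
 [ 0.496  0.117  0.045]] [0.5657 0.0416 0.045 ]
edge 0.1758 -80.4
edge 0.1127 -170.1
[[ 4.923e-01 -1.222e-01  9.100e-03]
 [ 4.264e-01 -2.078e-01 -9.000e-04]
 [ 4.673e-01 -4.131e-01 -3.000e-04]
 [ 4.485e-01 -1.120e-01  5.380e-02]
 [ 5.414e-01 -7.070e-02  4.000e-04]
 [ 5.083e-01  3.600e-02  4.540e-02]] [[0.0013 0.002  0.0012]
 [0.0016 0.0017 0.0016]
 [0.0013 0.0011 0.0012]
 [0.017  0.2992 0.0528]
 [0.0441 0.199  0.0036]
 [0.0016 0.0018 0.0015]]
[ 0.5197 -0.0743  0.008 ]
[ 0.4673 -0.148   0.008 ]
[ 0.4286 -0.2125  0.001 ]
```

View pics/k.png

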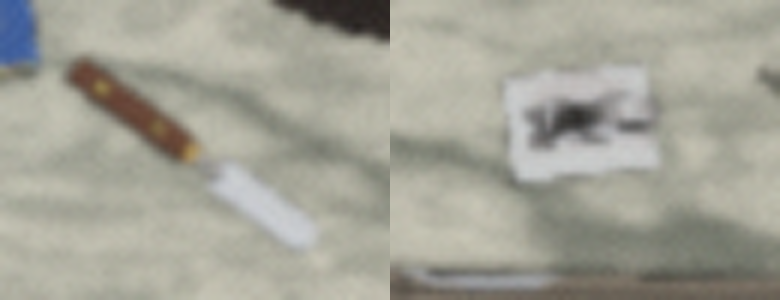

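The crop shows the knife's axis running from (75,70) to (312,240), so its yaw is about -126°. The rest plate is turned about 7° and the tin about 9.7°. I'm setting out for the knife.

Request:
move_arm([
  [[0.024,-0.0525,0],[0,0,-0.151],1],
  [[0.024,-0.0525,0],[0,0,-0.151],1],
  [[0.024,-0.0525,0],[0,0,-0.151],0.6],
  [[0.024,-0.0525,0],[0,0,-0.151],0.6],
  [[0.024,-0.0525,0],[0,0,-0.151],0.6],
])

```text
t: 3.48
ee_pos: [0.3269, 0.2457, 0.2189]
orientation: [[-0.414, 0.91, 0.001], [0.91, 0.414, 0.0], [0.0, 0.001, -1.0]]
contact_force: [1.1, 0.5, -0.6]
opening: 0.728
grip_force: 0.0
```

Request:
move_arm([
  [[0.024,-0.0525,0],[0,0,-0.151],0.6],
  [[0.024,-0.0525,0],[0,0,-0.151],0.6],
  [[0.024,-0.0525,0],[0,0,-0.151],0.6],
  [[0.024,-0.0525,0],[0,0,-0.151],0.6],
  [[0.024,-0.0525,0],[0,0,-0.151],0.6],
])

```text
t: 4.1
ee_pos: [0.447, -0.0172, 0.2189]
orientation: [[0.323, 0.946, 0.001], [0.946, -0.323, 0.0], [0.0, 0.001, -1.0]]
contact_force: [1.0, 0.7, -0.3]
opening: 0.598
grip_force: 0.0
```

Request:
move_arm([
  [[0.023,-0.053,-0.02],[0,0,-0.151],0.6],
  [[0.022,-0.053,-0.02],[0,0,-0.151],0.6],
  [[0,0,-0.03],[0,0,0],0.6],
  [[0,0,-0.03],[0,0,0],0.6],
  [[0,0,0],[0,0,0],0.6],
])

```text
t: 4.72
ee_pos: [0.4903, -0.121, 0.1172]
orientation: [[0.586, 0.81, -0.004], [0.81, -0.586, 0.001], [-0.001, -0.004, -1.0]]
contact_force: [0.2, -0.8, 0.5]
opening: 0.599
grip_force: 0.0
```

```bash
cat >> h.py <<'E'
def st():
    s=robot.read_state();R=s['orientation'];y=np.degrees(np.arctan2(R[1,1],R[0,1]))
    print('t',round(s['t'],2),'p',s['ee_pos'].round(4),'yaw_y',y.round(1),'z',R[:,2].round(3),'q',s['joint_positions'].round(2),'F',s['contact_force'].round(1),'M',s['torque'].round(2),'op',round(s['opening'],3),'g',round(s['grip_force'],1));return s
E
python3 -c "
from h import *
st()"
```

```text
t 4.72 p [ 0.4903 -0.121   0.1172] yaw_y -35.9 z [-0.004  0.001 -1.   ] q [-0.33  0.41  1.86 -0.    0.88  0.29] F [ 0.2 -0.8  0.5] M [-0.03  0.05 -0.01] op 0.599 g 0.0
```

Request:
move_arm([
  [[0.002,0,-0.045],[0,0,0],0.6],
  [[0,0,-0.045],[0,0,0],0.6],
  [[0,0,-0.019],[0,0,0],0.5],
  [[0,0,-0.004],[0,0,0],0.4],
  [[0,0,0],[0,0,0],0],
], grip_force=50)

```text
t: 5.35
ee_pos: [0.4943, -0.1214, 0.0069]
orientation: [[0.586, 0.811, 0.002], [0.811, -0.586, -0.001], [0.0, 0.002, -1.0]]
contact_force: [0.3, 0.1, 0.4]
opening: 0.34
grip_force: 0.0
```

Request:
move_arm([
  [[0,0,0],[0,0,0],0],
  [[0,0,0],[0,0,0],0],
  [[0,0,0],[0,0,0],0],
])

```text
t: 5.72
ee_pos: [0.4941, -0.1214, 0.0067]
orientation: [[0.586, 0.81, 0.002], [0.81, -0.586, -0.001], [0.001, 0.002, -1.0]]
contact_force: [-0.8, 2.9, 7.4]
opening: 0.188
grip_force: 50.0
```

Request:
move_arm([
  [[0,0,0.03],[0,0,0],0],
  [[0,0,0.04],[0,0,0],0],
  [[-0.005,0.005,0.03],[0,0,0.169],0],
  [[-0.009,0.01,0],[0,0,0.169],0],
  [[-0.008,0.01,0],[0,0,0.169],0],
])

```text
t: 6.35
ee_pos: [0.4714, -0.096, 0.1065]
orientation: [[0.113, 0.994, 0.001], [0.994, -0.113, -0.0], [-0.0, 0.001, -1.0]]
contact_force: [0.9, 0.1, -0.6]
opening: 0.191
grip_force: 50.0
```

Request:
move_arm([
  [[-0.008,0.01,0],[0,0,0.169],0],
  [[-0.008,0.01,0],[0,0,0.169],0],
  [[-0.008,0.01,0],[0,0,0.169],0],
  [[-0.008,0.01,0],[0,0,0.169],0],
  [[-0.008,0.01,0],[0,0,0.169],0],
])

```text
t: 6.98
ee_pos: [0.4312, -0.0459, 0.1061]
orientation: [[-0.668, 0.744, 0.001], [0.744, 0.668, -0.0], [-0.001, 0.0, -1.0]]
contact_force: [-0.1, -0.8, -1.3]
opening: 0.186
grip_force: 50.0
```

Request:
move_arm([
  [[-0.008,0.01,0],[0,0,0.169],0],
  [[-0.008,0.01,0],[0,0,0.169],0],
  [[-0.008,0.01,0],[0,0,0.169],0],
  [[-0.01,0.01,0],[0,0,0.169],0],
  [[-0.012,0.013,0],[0,0,0.169],0],
])

```text
t: 7.6
ee_pos: [0.3853, 0.007, 0.1061]
orientation: [[-1.0, -0.006, 0.001], [-0.006, 1.0, -0.0], [-0.001, -0.0, -1.0]]
contact_force: [0.5, 0.3, -0.6]
opening: 0.187
grip_force: 50.0
```

Request:
move_arm([
  [[0,0,0],[0,0,0],0],
  [[0,0,0],[0,0,0],0],
])

```text
t: 7.85
ee_pos: [0.3861, 0.0065, 0.1059]
orientation: [[-1.0, 0.003, 0.001], [0.003, 1.0, -0.0], [-0.001, -0.0, -1.0]]
contact_force: [0.1, 0.9, -0.3]
opening: 0.185
grip_force: 50.0
```

Run:
```python
from h import *
st()
im=snap('scene','s1.png',crop=(190,130,320,230),scale=6);
for c in('scene','top'):
  if c=='top':snap('top')
  for n in('knife_tip','knife','lid_lip'):print(c,n,[(x['point'].__class__ and np.round(x['point'],4).tolist(),round(x['confidence'],2)) for x in robot.pinpoint(n,c)[:2]])
```

```text
t 7.85 p [0.3861 0.0065 0.1059] yaw_y 89.8 z [ 0.001 -0.    -1.   ] q [-0.1   0.24  2.16 -0.    0.75 -1.67] F [ 0.1  0.9 -0.3] M [ 0.11  0.01 -0.02] op 0.185 g 50.0
scene knife_tip [([0.409, 0.0036, 0.0997], 0.41)]
scene knife [([0.4107, 0.0037, 0.0987], 0.63)]
scene lid_lip [([0.5076, 0.0368, 0.0448], 0.91)]
top knife_tip [([0.4965, 0.0078, 0.0966], 0.52), ([0.4106, 0.0082, 0.1005], 0.36)]
top knife [([0.4093, 0.0097, 0.1024], 0.58)]
top lid_lip [([0.5082, 0.034, 0.0434], 0.91)]
```

View pics/s1.png

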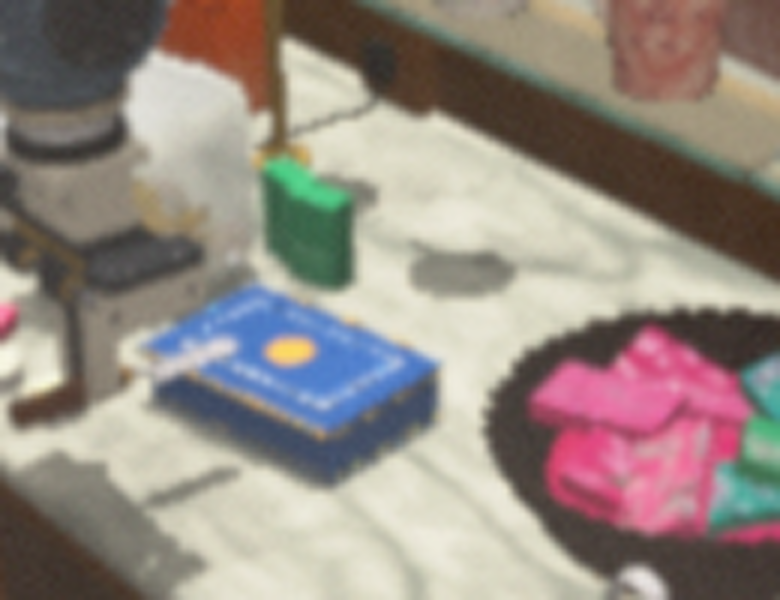

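The knife is held level. Its tip is at about (235,345) in the crop, over the lid's front edge, because the camera looks down on it from in front. I'll back off, align, descend, then slide in.

Request:
move_arm([
  [[-0.005,0.007,0],[0,0,0.09],0],
  [[0,0,0],[0,0,0.082],0],
  [[0,0,-0.031],[0,0,0],0],
  [[0,0,-0.031],[0,0,0],0],
  [[0,0,0],[0,0,0],0],
])

```text
t: 8.88
ee_pos: [0.3793, 0.0138, 0.0425]
orientation: [[-0.985, -0.171, -0.004], [-0.171, 0.985, 0.0], [0.004, 0.001, -1.0]]
contact_force: [-0.6, -0.2, -0.7]
opening: 0.185
grip_force: 50.0
```

Run:
```python
from h import *
st()
im=snap('scene','s2.png',crop=(190,150,270,210),scale=9);
for c in('scene','top'):
  if c=='top':snap('top')
  for n in('knife_tip','knife','lid_lip'):print(c,n,[(np.round(x['point'],4).tolist(),round(x['confidence'],2)) for x in robot.pinpoint(n,c)[:2]])
```

```text
t 8.88 p [0.3793 0.0138 0.0425] yaw_y 99.8 z [-0.004  0.    -1.   ] q [-0.09  0.38  2.2  -0.    0.57 -1.83] F [-0.6 -0.2 -0.7] M [ 0.05 -0.01 -0.03] op 0.185 g 50.0
scene knife_tip [([0.4901, 0.031, 0.035], 0.66)]
scene knife [([0.403, 0.0184, 0.035], 0.49)]
scene lid_lip [([0.5055, 0.0377, 0.0433], 0.59)]
top knife_tip [([0.4895, 0.0353, 0.0361], 0.52)]
top knife [([0.5072, 0.0329, 0.0441], 0.68), ([0.4014, 0.0202, 0.0402], 0.58)]
top lid_lip [([0.507, 0.0354, 0.041], 0.81)]
```

View pics/s2.png

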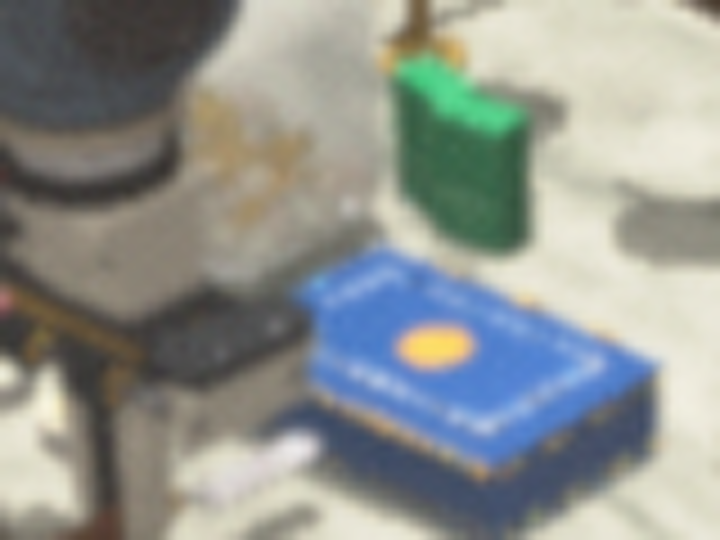

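The blade tip sits at (318,440), just in front of the tin's front wall and below the lip, level. I'm inserting until it touches the wall.

Request:
move_arm([
  [[0.01,0.0017,0],[0,0,0],0],
  [[0.01,0.0017,0],[0,0,0],0],
  [[0.002,0.0003,0],[0,0,0],0],
  [[0,0,0],[0,0,0],0],
])

```text
t: 9.78
ee_pos: [0.4024, 0.0175, 0.0435]
orientation: [[-0.985, -0.172, -0.0], [-0.172, 0.985, 0.0], [0.0, 0.0, -1.0]]
contact_force: [0.2, 0.3, -0.9]
opening: 0.188
grip_force: 50.0
```

Request:
move_arm([
  [[0.002,0.0003,0],[0,0,0],0],
  [[0,0,0],[0,0,0],0],
])

```text
t: 10.02
ee_pos: [0.4044, 0.0178, 0.0436]
orientation: [[-0.985, -0.171, -0.0], [-0.171, 0.985, 0.0], [0.0, 0.0, -1.0]]
contact_force: [-0.2, 0.2, 0.6]
opening: 0.187
grip_force: 50.0
```

Request:
move_arm([
  [[0.002,0.0003,0],[0,0,0],0],
  [[0,0,0],[0,0,0],0],
])

```text
t: 10.28
ee_pos: [0.4055, 0.0181, 0.0434]
orientation: [[-0.985, -0.171, -0.002], [-0.171, 0.985, 0.0], [0.002, 0.0, -1.0]]
contact_force: [-4.4, -0.4, 0.3]
opening: 0.186
grip_force: 50.0
```

Request:
move_arm([
  [[-0.0025,-0.0004,0],[0,0,0],0],
  [[0,0,0.006],[0,0,0],0],
  [[0.0005,0.0001,0.011],[0,0,0],0],
  [[0.0017,0.0003,0.011],[0,0,0],0],
  [[0,0,0],[0,0,0],0],
])

```text
t: 10.9
ee_pos: [0.4069, 0.0181, 0.0726]
orientation: [[-0.985, -0.171, 0.002], [-0.171, 0.985, -0.0], [-0.002, -0.001, -1.0]]
contact_force: [0.5, 0.4, -0.8]
opening: 0.184
grip_force: 50.0
```

Run:
```python
from h import *
st()
snap('scene','s3.png',crop=(190,140,270,200),scale=9);
for c in('scene','top'):
  if c=='top':snap('top')
  for n in('knife_tip','lid_lip'):print(c,n,[(np.round(x['point'],4).tolist(),round(x['confidence'],2)) for x in robot.pinpoint(n,c)[:2]])
```

```text
t 10.9 p [0.4069 0.0181 0.0726] yaw_y 99.9 z [ 0.002 -0.    -1.   ] q [-0.07  0.34  2.13  0.    0.67 -1.81] F [ 0.5  0.4 -0.8] M [0.02 0.06 0.02] op 0.184 g 50.0
scene knife_tip [([0.5179, 0.036, 0.0637], 0.5)]
scene lid_lip [([0.509, 0.0412, 0.0657], 0.66)]
top knife_tip [([0.5128, 0.0388, 0.0647], 0.51), ([0.4672, -0.57, -0.0], 0.48)]
top lid_lip []
```

View pics/s3.png

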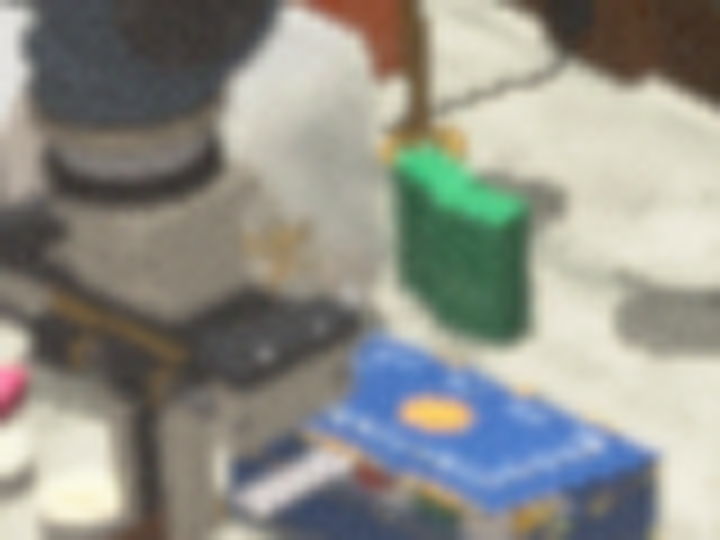

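The lid is clearly lifting: the front edge is raised (310,430 to 490,510), the blade is under it at (300,480), and the pralines show beneath. I'll continue along the arc.

Request:
move_arm([
  [[0.0028,0.0005,0.011],[0,0,0],0],
  [[0.0038,0.0006,0.0104],[0,0,0],0],
  [[0.005,0.0008,0.0102],[0,0,0],0],
  [[0.0057,0.001,0.0094],[0,0,0],0],
  [[0.0067,0.0012,0.009],[0,0,0],0],
])

```text
t: 11.82
ee_pos: [0.4306, 0.0222, 0.1224]
orientation: [[-0.985, -0.171, 0.0], [-0.171, 0.985, -0.0], [-0.0, -0.0, -1.0]]
contact_force: [-1.4, 0.0, -1.1]
opening: 0.185
grip_force: 50.0
```

Request:
move_arm([
  [[0.0075,0.0013,0.0081],[0,0,0],0],
  [[0.0083,0.0014,0.0074],[0,0,0],0],
  [[0.009,0.0015,0.0065],[0,0,0],0],
  [[0.0095,0.0016,0.0055],[0,0,0],0],
  [[0.01,0.0017,0.0046],[0,0,0],0],
])

```text
t: 12.45
ee_pos: [0.4752, 0.0298, 0.154]
orientation: [[-0.985, -0.171, 0.0], [-0.171, 0.985, 0.0], [-0.0, -0.0, -1.0]]
contact_force: [-1.7, 0.3, -1.8]
opening: 0.188
grip_force: 50.0
```

Request:
move_arm([
  [[0.0105,0.0018,0.0035],[0,0,0],0],
  [[0.0108,0.0019,0.0025],[0,0,0],0],
  [[0.0094,0.0016,0.001],[0,0,0],0],
  [[0.0094,0.0016,0.0005],[0,0,0],0],
  [[0,0,0],[0,0,0],0],
])

```text
t: 13.08
ee_pos: [0.5152, 0.0367, 0.1611]
orientation: [[-0.985, -0.171, 0.001], [-0.171, 0.985, -0.0], [-0.001, -0.0, -1.0]]
contact_force: [0.7, 0.9, -0.6]
opening: 0.187
grip_force: 50.0
```

Run:
```python
from h import *
st()
snap('scene','s4.png',crop=(190,110,290,185),scale=7);
for c in('scene','top'):
  if c=='top':snap('top')
  for n in('knife_tip','lid_lip','praline_red','praline_gold','praline_green'):print(c,n,[(np.round(x['point'],4).tolist(),round(x['confidence'],2)) for x in robot.pinpoint(n,c)[:2]])
```

```text
t 13.07 p [0.5152 0.0367 0.1611] yaw_y 99.9 z [ 0.001 -0.    -1.   ] q [-0.02  0.36  1.8  -0.    0.98 -1.76] F [ 0.7  0.9 -0.6] M [ 0.05  0.02 -0.07] op 0.187 g 50.0
scene knife_tip [([0.6283, 0.0546, 0.1547], 0.41)]
scene lid_lip [([0.6269, 0.0593, 0.1654], 0.78)]
scene praline_red [([0.5645, 0.1001, 0.0005], 0.59)]
scene praline_gold [([0.4676, -0.408, 0.0028], 0.41)]
scene praline_green [([0.4665, -0.417, 0.0059], 0.72), ([0.5694, 0.0447, 0.0024], 0.36)]
top knife_tip [([0.6246, 0.0586, 0.1509], 0.52)]
top lid_lip [([0.6307, 0.0604, 0.1644], 0.71)]
top praline_red []
top praline_gold [([0.4295, 0.2198, 0.0008], 0.75), ([0.4667, -0.4174, 0.0071], 0.59)]
top praline_green [([0.4675, -0.4103, 0.005], 0.35)]
```

View pics/s4.png

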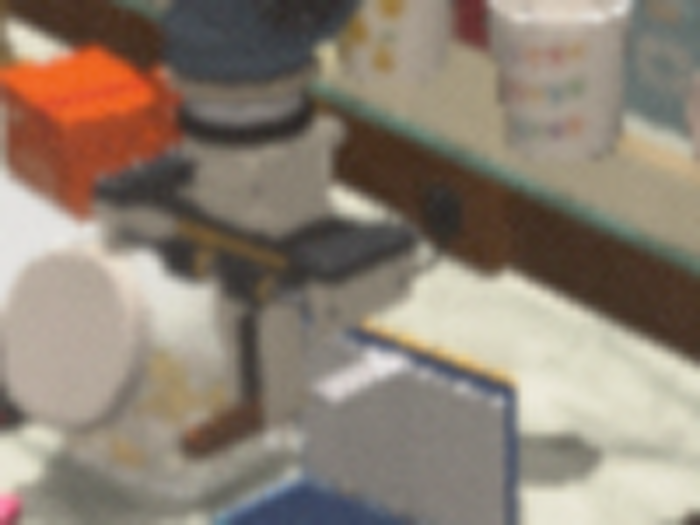

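The lid stands upright with the blade tip on its underside at (400,355). I'll push it a little past vertical, then retract.

Request:
move_arm([
  [[0.0085,0.0014,-0.0005],[0,0,0],0],
  [[0.006,0.001,-0.0005],[0,0,0],0],
  [[0,0,0],[0,0,0],0],
])

```text
t: 14.05
ee_pos: [0.5295, 0.0391, 0.16]
orientation: [[-0.985, -0.171, 0.0], [-0.171, 0.985, 0.0], [-0.0, -0.0, -1.0]]
contact_force: [0.1, 0.2, -0.3]
opening: 0.188
grip_force: 50.0
```

Request:
move_arm([
  [[-0.04,-0.007,0],[0,0,0],0],
  [[-0.04,-0.015,0],[0,0,-0.1],0],
  [[-0.02,-0.03,0],[0,0,-0.169],0],
  [[0,-0.04,0],[0,0,-0.169],0],
  [[0,-0.04,-0.02],[0,0,-0.169],0],
])

```text
t: 14.68
ee_pos: [0.4299, -0.0944, 0.1412]
orientation: [[-0.905, 0.426, 0.004], [0.426, 0.905, -0.001], [-0.004, 0.0, -1.0]]
contact_force: [0.1, 0.8, -0.1]
opening: 0.188
grip_force: 50.0
```

Request:
move_arm([
  [[0.006,-0.004,-0.015],[0,0,-0.16],0],
  [[0.006,-0.004,-0.015],[0,0,-0.16],0],
  [[0.006,-0.004,-0.01],[0,0,-0.16],0],
  [[0.006,-0.004,0],[0,0,-0.16],0],
  [[0.006,-0.004,0],[0,0,-0.16],0],
])

```text
t: 15.3
ee_pos: [0.4593, -0.1132, 0.1001]
orientation: [[-0.325, 0.946, 0.0], [0.946, 0.325, -0.0], [-0.0, 0.0, -1.0]]
contact_force: [0.4, 0.6, -0.9]
opening: 0.19
grip_force: 50.0
```

Request:
move_arm([
  [[0.006,-0.003,0],[0,0,-0.16],0],
  [[0.004,-0.002,0],[0,0,-0.16],0],
  [[0,0,-0.03],[0,0,0],0],
  [[0,0,-0.03],[0,0,0],0],
  [[0,0,0],[0,0,0],0],
])

```text
t: 15.92
ee_pos: [0.468, -0.1177, 0.039]
orientation: [[-0.016, 1.0, -0.003], [1.0, 0.016, 0.001], [0.001, -0.003, -1.0]]
contact_force: [-0.1, 0.2, -0.3]
opening: 0.185
grip_force: 50.0
```

Run:
```python
from h import *
st()
snap('scene')
A=[]
for c in('scene','top'):
  snap(c)
  for n in('tongs_grip','rest','tongs_tips','knife','knife_tip'):print(c,n,[(np.round(x['point'],4).tolist(),round(x['confidence'],2)) for x in robot.pinpoint(n,c)[:2]])
```

```text
t 15.93 p [ 0.468  -0.1177  0.039 ] yaw_y 0.9 z [-0.003  0.001 -1.   ] q [-0.34  0.51  1.95  0.    0.68 -0.36] F [-0.1  0.2 -0.3] M [-0.02  0.09 -0.01] op 0.185 g 50.0
scene tongs_grip [([0.4685, -0.4139, 0.1078], 0.47)]
scene rest [([0.4674, -0.4086, 0.0012], 0.86), ([0.4679, -0.4091, 0.1486], 0.18)]
scene tongs_tips [([0.4663, -0.4198, 0.0071], 0.6)]
scene knife [([0.4738, -0.1418, 0.033], 0.56)]
scene knife_tip [([0.4737, -0.2321, 0.0339], 0.57)]
top tongs_grip [([0.4663, -0.4101, 0.1059], 0.55)]
top rest [([0.4696, -0.4135, -0.0032], 0.65), ([0.6448, 0.0596, 0.1613], 0.57)]
top tongs_tips [([0.4684, -0.4157, 0.0077], 0.47)]
top knife []
top knife_tip [([0.4683, -0.2289, 0.0308], 0.45)]
```

Request:
move_arm([
  [[0,0,-0.022],[0,0,0],0],
  [[0,0,-0.0085],[0,0,0],0],
  [[0,0,0],[0,0,0],0],
])

```text
t: 16.95
ee_pos: [0.4687, -0.1179, 0.0094]
orientation: [[-0.016, 1.0, -0.001], [1.0, 0.016, 0.0], [0.0, -0.001, -1.0]]
contact_force: [0.4, -0.0, 0.2]
opening: 0.185
grip_force: 50.0
```

Request:
move_arm([
  [[0,0,-0.001],[0,0,0],0],
  [[0,0,0],[0,0,0],0.3],
  [[0,0,0],[0,0,0],0.5],
  [[0,0,0],[0,0,0],0.5],
  [[0,0,0.01],[0,0,0],0.5],
], grip_force=5)

```text
t: 17.58
ee_pos: [0.4687, -0.1179, 0.0187]
orientation: [[-0.016, 1.0, -0.001], [1.0, 0.016, 0.0], [0.0, -0.001, -1.0]]
contact_force: [-0.3, -0.2, -0.3]
opening: 0.496
grip_force: 0.0
```

Request:
move_arm([
  [[0,0,0.05],[0,0,0],0.7],
  [[0,0,0.055],[0,0,0],1],
  [[0,-0.02,0.055],[0,0,-0.16],1],
  [[0,-0.04,0.04],[0,0,-0.16],1],
  [[0,-0.045,0.02],[0,0,-0.16],1],
])

```text
t: 18.2
ee_pos: [0.4694, -0.2241, 0.2421]
orientation: [[0.451, 0.892, 0.003], [0.892, -0.451, -0.002], [-0.0, 0.004, -1.0]]
contact_force: [1.1, 0.1, -0.6]
opening: 0.978
grip_force: 0.0
```

Request:
move_arm([
  [[0,-0.045,0],[0,0,-0.165],1],
  [[0,-0.045,0],[0,0,-0.165],1],
  [[0,-0.045,0],[0,0,-0.165],1],
  [[0,-0.035,0],[0,0,-0.165],1],
  [[0,-0.019,0],[0,0,-0.165],1],
])

```text
t: 18.82
ee_pos: [0.4685, -0.4135, 0.2392]
orientation: [[0.962, 0.272, 0.0], [0.272, -0.962, -0.0], [0.0, 0.0, -1.0]]
contact_force: [-0.3, 0.2, -1.1]
opening: 0.998
grip_force: 0.0
```

Request:
move_arm([
  [[0,0,0],[0,0,-0.161],1],
  [[0,0,0],[0,0,0],1],
])

```text
t: 19.08
ee_pos: [0.4688, -0.412, 0.2392]
orientation: [[0.993, 0.121, 0.0], [0.121, -0.993, -0.0], [0.0, 0.0, -1.0]]
contact_force: [-0.1, -0.2, 1.5]
opening: 1.0
grip_force: 0.0
```

Run:
```python
from h import *
st()
im=snap('scene');im2=im[170:290,250:410]
cv2.imwrite('pics/s5.png',cv2.resize(im2,None,fx=5,fy=5,interpolation=2))
for n in('tongs_grip','rest','knife','knife_tip','praline_red','tongs_tips','praline_green','praline_gold','lid_lip','tin'):print(n,[(np.round(x['point'],4).tolist(),round(x['confidence'],2)) for x in robot.pinpoint(n,'scene')[:2]])
b=snap('top')
for n in('knife','knife_tip','praline_red','praline_green','praline_gold','tin'):print(n,[(np.round(x['point'],4).tolist(),round(x['confidence'],2)) for x in robot.pinpoint(n,'top')[:2]])
cv2.imwrite('pics/t5.png',cv2.resize(b[140:240,160:310],None,fx=5,fy=5,interpolation=2))
```

```text
t 19.07 p [ 0.4688 -0.412   0.2392] yaw_y -83.0 z [ 0. -0. -1.] q [-0.8   0.47  1.42  0.    1.25  0.65] F [-0.1 -0.2  1.5] M [-0.02  0.12 -0.01] op 1.0 g 0.0
tongs_grip [([0.4674, -0.4137, 0.1071], 0.7)]
rest [([0.4683, -0.4103, 0.0036], 0.59)]
knife [([0.473, -0.1408, 0.0003], 0.51), ([0.5646, 0.0986, -0.0009], 0.2)]
knife_tip [([0.4649, -0.4068, -0.0007], 0.49), ([0.4725, -0.2318, 0.0002], 0.44)]
praline_red [([0.5667, 0.099, -0.0004], 0.37)]
tongs_tips [([0.4679, -0.4145, 0.009], 0.51)]
praline_green [([0.5706, 0.0419, 0.0021], 0.38)]
praline_gold [([0.4397, 0.1559, 0.0028], 0.69), ([0.4669, -0.4153, 0.0054], 0.17)]
lid_lip [([0.6412, 0.0611, 0.1627], 0.61), ([0.4408, 0.1538, -0.0002], 0.21)]
tin [([0.5716, 0.0438, -0.0018], 0.71), ([0.4424, 0.2971, 0.0019], 0.41)]
knife [([0.4701, -0.1413, 0.0004], 0.75)]
knife_tip [([0.4693, -0.2251, -0.0024], 0.8), ([0.4729, -0.1375, 0.0046], 0.34)]
praline_red [([0.5667, 0.0996, 0.0081], 0.36)]
praline_green [([0.5619, 0.0496, 0.0073], 0.51)]
praline_gold [([0.5911, -0.0008, 0.0026], 0.44)]
tin []
```

View pics/t5.png

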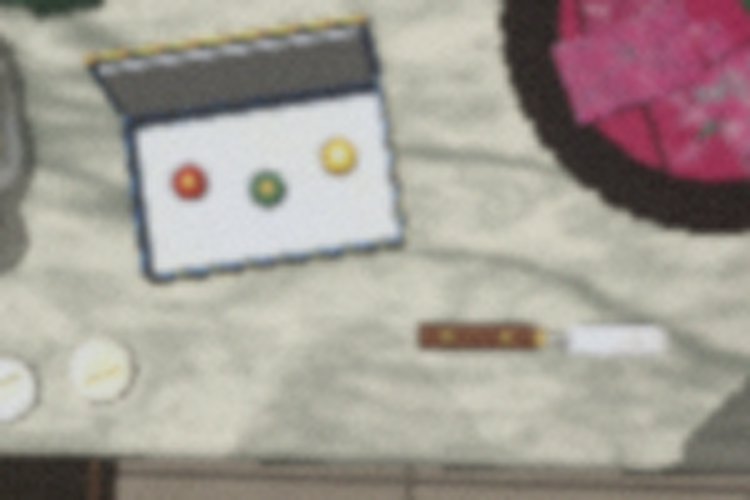

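View pics/s5.png

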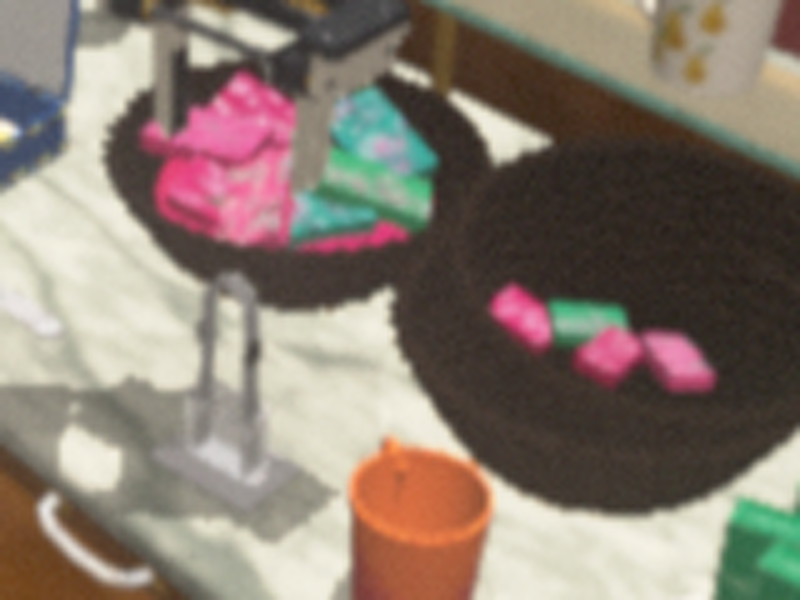

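The top crop shows the lid open, the red praline at (188,182), green at (267,188), gold at (338,155), and the knife flat at y≈335. The scene crop shows the tongs upright in the rest at (230,370) below the open gripper. I'm descending on the tongs.

Request:
move_arm([
  [[-0.001,-0.001,-0.05],[0,0,0],1],
  [[0,0,-0.05],[0,0,0],1],
  [[0,0,-0.037],[0,0,0],0.8],
  [[0,0,-0.014],[0,0,0],0.65],
  [[0,0,0],[0,0,0],0.55],
], grip_force=5)

```text
t: 20.6
ee_pos: [0.4681, -0.4131, 0.0878]
orientation: [[0.993, 0.121, -0.0], [0.121, -0.993, 0.0], [-0.0, -0.0, -1.0]]
contact_force: [0.7, -0.1, 0.2]
opening: 0.726
grip_force: 0.0
```

Request:
move_arm([
  [[0,0,0],[0,0,0],0.5],
  [[0,0,0],[0,0,0],0.45],
  [[0,0,0],[0,0,0],0.4],
  [[0,0,0],[0,0,0],0.4],
])

```text
t: 21.1
ee_pos: [0.4683, -0.4132, 0.0885]
orientation: [[0.993, 0.12, 0.001], [0.12, -0.993, -0.001], [0.001, 0.001, -1.0]]
contact_force: [-0.9, 0.6, 5.2]
opening: 0.46
grip_force: 5.0
```

Request:
move_arm([
  [[0,0,0.01],[0,0,0],0.35],
  [[0,0,0.015],[0,0,0],0.35],
  [[0,0,0.02],[0,0,0],0.35],
  [[0,0,0.03],[0,0,0],0.35],
  [[0,0,0.03],[0,0,0],0.35],
])

```text
t: 21.72
ee_pos: [0.468, -0.413, 0.1946]
orientation: [[0.993, 0.12, 0.0], [0.12, -0.993, -0.0], [0.0, 0.0, -1.0]]
contact_force: [0.2, -1.1, -0.1]
opening: 0.46
grip_force: 5.0
```

Request:
move_arm([
  [[0,0,0.04],[0,0,0],0.35],
  [[0,0,0.04],[0,0,0],0.35],
  [[0,0,0.02],[0,0,0],0.35],
  [[0,0,0],[0,0,0],0.35],
])

```text
t: 22.22
ee_pos: [0.4683, -0.4133, 0.2949]
orientation: [[0.993, 0.12, 0.002], [0.12, -0.993, -0.003], [0.002, 0.003, -1.0]]
contact_force: [0.6, 1.0, -0.4]
opening: 0.466
grip_force: 5.0
```

Run:
```python
from h import *
st()
im=snap('scene','s6.png',crop=(250,110,380,280),scale=3.5)
for n in('tongs_grip','tongs_tips','rest','praline_red'):print(n,[(np.round(x['point'],4).tolist(),round(x['confidence'],2)) for x in robot.pinpoint(n,'scene')[:2]])
b=snap('top')
for n in('tongs_tips','praline_red'):print(n,[(np.round(x['point'],4).tolist(),round(x['confidence'],2)) for x in robot.pinpoint(n,'top')[:2]])
o=b[140:240,160:310]
h=cv2.cvtColor(o,cv2.COLOR_BGR2HSV)
for nm,lo,hi in(('red',(0,110,80),(9,255,255)),('green',(45,60,40),(85,255,255)),('gold',(18,90,120),(32,255,255))):
  m=cv2.inRange(h,lo,hi);m[:25]=0;m[50:]=0;m[:,:28]=0;m[:,75:]=0
  M=cv2.moments(m,True)
  if M['m00']:print(nm,M['m00'],px2w('top',M['m10']/M['m00']+160,M['m01']/M['m00']+140,.014).round(4))
# tin inner white floor corners from view (px in crop*5): check
for p,z in(((133,120),.049),((380,92),.046),((403,243),.046),((152,280),.046)):print(px2w('top',p[0]/5+160,p[1]/5+140,z).round(4))
```

```text
t 22.23 p [ 0.4683 -0.4133  0.2949] yaw_y -83.1 z [ 0.002 -0.003 -1.   ] q [-0.8   0.43  1.35 -0.    1.36  0.65] F [ 0.6  1.  -0.4] M [-0.05  0.16 -0.05] op 0.466 g 5.0
tongs_grip [([0.4658, -0.4144, 0.3147], 0.74), ([0.4736, -0.142, 0.0009], 0.61)]
tongs_tips [([0.4687, -0.4197, 0.2125], 0.72)]
rest [([0.468, -0.4073, 0.0016], 0.59)]
praline_red [([0.5662, 0.0994, 0.0005], 0.58)]
tongs_tips [([0.4382, 0.1516, 0.0015], 0.63)]
praline_red [([0.5678, 0.0968, 0.0053], 0.44), ([0.5899, -0.0033, 0.0007], 0.19)]
red 17.0 [0.569  0.0948 0.014 ]
green 5.0 [0.5619 0.0412 0.014 ]
gold 26.0 [5.862e-01 3.000e-04 1.400e-02]
[0.6048 0.1279 0.049 ]
[ 0.6281 -0.0366  0.046 ]
[ 0.5273 -0.0551  0.046 ]
[0.4982 0.111  0.046 ]
```

View pics/s6.png

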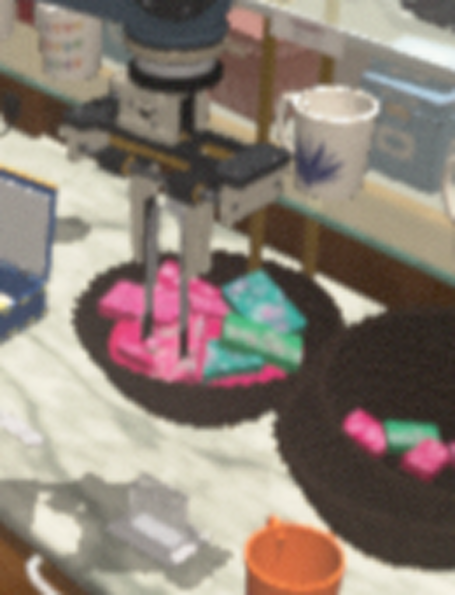

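The tongs hang straight in the gripper with their tips about 82 mm below the TCP, and the rest is empty. Before moving in I'll check how tall the glass jar beside the tin is, since the gripper body passes near it.

Run:
```python
from h import *
from scipy.optimize import least_squares
for nm,t,s in(('disc',(212,278),(302,247)),('disc right',(242,275),(320,255))):
  f=lambda p:np.r_[w2px('top',p)-np.array(t)/1.5,w2px('scene',p)-np.array(s)/1.5]
  r=least_squares(f,[.55,.25,.1]);print(nm,r.x.round(3),np.abs(r.fun).max().round(1))
for z in(0,.1,.15):
  print(z,[px2w('top',u/1.5,v/1.5,z).round(3)[:2].tolist() for u,v in((246,255),(243,225),(175,215),(244,285))])
# scene: jar top line (322,208) -> for given (x,y)
for y in(.2,.25):
  for z in(.1,.13,.16,.19):print(y,z,(w2px('scene',(.62,y,z))*1.5).round(0),(w2px('scene',(.56,y,z))*1.5).round(0))
a=cv2.imread('pics/s0.png')[170:310,250:420];b=cv2.imread('pics/t0.png')[190:340,150:320]
cv2.imwrite('pics/j.png',np.hstack([cv2.resize(a,(400,330),interpolation=2),cv2.resize(b,(374,330),interpolation=2)]))
```

```text
disc [0.526 0.267 0.088] 0.4
disc right [0.538 0.2   0.083] 1.8
0 [[0.589, 0.214], [0.659, 0.224], [0.679, 0.388], [0.52, 0.215]]
0.1 [[0.576, 0.192], [0.642, 0.202], [0.661, 0.355], [0.511, 0.194]]
0.15 [[0.57, 0.182], [0.633, 0.191], [0.652, 0.339], [0.507, 0.183]]
0.2 0.1 [340. 242.] [323. 248.]
0.2 0.13 [340. 232.] [323. 238.]
0.2 0.16 [339. 223.] [322. 229.]
0.2 0.19 [339. 214.] [321. 219.]
0.25 0.1 [331. 236.] [314. 242.]
0.25 0.13 [330. 227.] [313. 233.]
0.25 0.16 [330. 218.] [312. 223.]
0.25 0.19 [329. 208.] [311. 214.]
```

View pics/j.png

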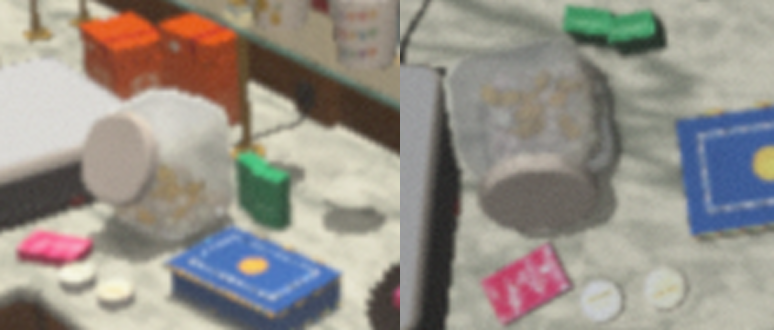

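The jar's bulk lies at y > 0.19 below the body's height, and nothing reaches into the gripper's path. I'm carrying the tongs over to the tin.

Request:
move_arm([
  [[0.003,0.015,0],[0,0,0.01],0.35],
  [[0.005,0.03,0],[0,0,0.01],0.35],
  [[0.01,0.05,0],[0,0,0.01],0.35],
  [[0.01,0.055,0],[0,0,0.01],0.35],
  [[0.011,0.055,0],[0,0,0.009],0.35],
])

```text
t: 23.25
ee_pos: [0.5069, -0.2055, 0.2928]
orientation: [[0.986, 0.17, 0.0], [0.17, -0.986, 0.0], [0.0, -0.0, -1.0]]
contact_force: [0.8, -0.0, -0.1]
opening: 0.46
grip_force: 5.0
```

Request:
move_arm([
  [[0.011,0.055,0],[0,0,0],0.35],
  [[0.011,0.055,0],[0,0,0],0.35],
  [[0.011,0.055,0],[0,0,0],0.35],
  [[0.011,0.055,0],[0,0,0],0.35],
  [[0.009,0.045,0],[0,0,0],0.35],
])

```text
t: 23.88
ee_pos: [0.5596, 0.0599, 0.2928]
orientation: [[0.985, 0.171, 0.0], [0.171, -0.985, 0.0], [0.0, -0.0, -1.0]]
contact_force: [1.2, -0.2, -0.3]
opening: 0.461
grip_force: 5.0
```

Request:
move_arm([
  [[0.005,0.026,0],[0,0,0],0.35],
  [[0.002,0.015,-0.03],[0,0,0],0.35],
  [[0,0,-0.04],[0,0,0],0.35],
  [[0,0,-0.03],[0,0,0],0.35],
  [[0,0,0],[0,0,0],0.35],
])

```text
t: 24.5
ee_pos: [0.5655, 0.0985, 0.1911]
orientation: [[0.985, 0.17, -0.004], [0.17, -0.985, -0.0], [-0.004, -0.0, -1.0]]
contact_force: [-0.3, 0.3, -0.2]
opening: 0.463
grip_force: 5.0
```

Run:
```python
from h import *
st()
for k in range(3):
  im=snap('scene')
  for n in('tongs_grip','tongs_tips','praline_red','tin'):print(n,[(np.round(x['point'],4).tolist(),round(x['confidence'],2)) for x in robot.pinpoint(n,'scene')[:1]])
for p in((.567,.098,.014),):print(w2px('scene',p))
cv2.imwrite('pics/s7.png',cv2.resize(im[110:210,195:295],None,fx=6,fy=6,interpolation=2))
```

```text
t 24.5 p [0.5655 0.0985 0.1911] yaw_y -80.2 z [-0.004 -0.    -1.   ] q [0.09 0.43 1.61 0.   1.11 1.49] F [-0.3  0.3 -0.2] M [0.01 0.17 0.  ] op 0.463 g 5.0
tongs_grip [([0.5649, 0.0973, 0.2126], 0.51)]
tongs_tips [([0.5631, 0.0927, 0.1104], 0.61)]
praline_red [([0.5667, 0.1, 0.0028], 0.37)]
tin [([0.5721, 0.0448, -0.0007], 0.67)]
tongs_grip [([0.5661, 0.0962, 0.2155], 0.42)]
tongs_tips [([0.5694, 0.0946, 0.1134], 0.58)]
praline_red [([0.5643, 0.099, -0.0018], 0.46)]
tin []
tongs_grip [([0.5681, 0.0999, 0.211], 0.69)]
tongs_tips [([0.5653, 0.0936, 0.1095], 0.58)]
praline_red [([0.5659, 0.0984, -0.0023], 0.59)]
tin [([0.5725, 0.0481, -0.0028], 0.71)]
[231.39008433 190.7310922 ]
```

View pics/s7.png

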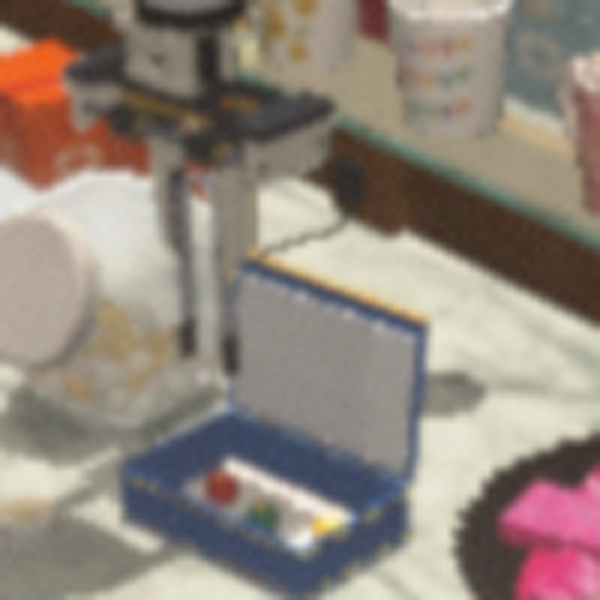

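The open jaws hang at (190–235, 350) in the crop, straight above the tin near the red praline (220,485). The tips measure about 4 mm short in y, so I'll correct that while lowering.

Request:
move_arm([
  [[0.001,0.004,-0.03],[0,0,0],0.35],
  [[0,0,-0.025],[0,0,0],0.35],
  [[0,0,-0.008],[0,0,0],0.35],
  [[0,0,0],[0,0,0],0.35],
])

```text
t: 25.75
ee_pos: [0.5681, 0.102, 0.1298]
orientation: [[0.986, 0.169, -0.0], [0.169, -0.986, -0.0], [-0.0, -0.0, -1.0]]
contact_force: [-0.1, -0.1, 0.4]
opening: 0.461
grip_force: 5.0
```

Run:
```python
from h import *
st()
P={n:[] for n in('tongs_tips','praline_red','tongs_grip')}
for k in range(5):
  im=snap('scene')
  for n in P:
    r=robot.pinpoint(n,'scene')
    if r and np.hypot(r[0]['point'][0]-.567,r[0]['point'][1]-.098)<.03:P[n].append(r[0]['point'])
for n in P:print(n,len(P[n]),np.median(P[n],0).round(4) if P[n] else '')
```

```text
t 25.75 p [0.5681 0.102  0.1298] yaw_y -80.3 z [-0. -0. -1.] q [ 0.1   0.5   1.66 -0.    0.98  1.5 ] F [-0.1 -0.1  0.4] M [0.02 0.14 0.02] op 0.461 g 5.0
tongs_tips 4 [0.5676 0.0974 0.0486]
praline_red 4 [ 0.5671  0.0983 -0.0011]
tongs_grip 5 [0.568  0.1019 0.1481]
```

Request:
move_arm([
  [[0,0.001,-0.02],[0,0,0],0.35],
  [[0,0,-0.01],[0,0,0],0.35],
  [[0,0,0],[0,0,0],0.35],
])

```text
t: 27.12
ee_pos: [0.5677, 0.1029, 0.0992]
orientation: [[0.986, 0.169, -0.001], [0.169, -0.986, -0.0], [-0.001, -0.0, -1.0]]
contact_force: [-0.1, 0.2, -0.5]
opening: 0.458
grip_force: 5.0
```

Request:
move_arm([
  [[0,0,-0.007],[0,0,0],0.35],
  [[0,0,-0.0045],[0,0,0],0.35],
  [[0,0,0],[0,0,0],0.35],
])

```text
t: 27.5
ee_pos: [0.5679, 0.103, 0.088]
orientation: [[0.986, 0.169, -0.0], [0.169, -0.986, -0.0], [-0.0, -0.0, -1.0]]
contact_force: [0.0, -0.6, 0.2]
opening: 0.46
grip_force: 5.0
```

Request:
move_arm([
  [[0,0,0],[0,0,0],0.35],
  [[0,0,0],[0,0,0],0.35],
  [[0,0,0],[0,0,0],0.3],
], grip_force=12)

```text
t: 27.88
ee_pos: [0.5681, 0.103, 0.0883]
orientation: [[0.986, 0.169, 0.0], [0.169, -0.986, 0.0], [0.0, 0.0, -1.0]]
contact_force: [-0.3, 0.3, -1.1]
opening: 0.413
grip_force: 12.0
```

Request:
move_arm([
  [[0,0,0],[0,0,0],0.25],
  [[0,0,0],[0,0,0],0.25],
  [[0,0,0],[0,0,0],0.25],
], grip_force=26)

```text
t: 28.25
ee_pos: [0.568, 0.103, 0.0882]
orientation: [[0.986, 0.169, 0.0], [0.169, -0.986, 0.0], [0.0, -0.0, -1.0]]
contact_force: [-0.2, -0.5, -0.7]
opening: 0.414
grip_force: 26.0
```

The jaws stopped at the praline's width and hold there at 26 N. Lifting.

Request:
move_arm([
  [[0,0,0.006],[0,0,0],0.25],
  [[0,0,0.012],[0,0,0],0.25],
  [[0,0,0.02],[0,0,0],0.25],
  [[0,0,0.03],[0,0,0],0.25],
  [[0,0,0.03],[0,0,0],0.25],
])

```text
t: 28.88
ee_pos: [0.5681, 0.103, 0.1881]
orientation: [[0.986, 0.169, 0.001], [0.169, -0.986, 0.0], [0.001, 0.0, -1.0]]
contact_force: [0.9, -0.0, -0.8]
opening: 0.407
grip_force: 26.0
```

Request:
move_arm([
  [[0,0,0.03],[0,0,0],0.25],
  [[0,0,0.03],[0,0,0],0.25],
  [[0,0,0.02],[0,0,0],0.25],
  [[0,0,0.008],[0,0,0],0.25],
  [[0,0,0],[0,0,0],0.25],
])

```text
t: 29.5
ee_pos: [0.568, 0.103, 0.2746]
orientation: [[0.986, 0.169, 0.001], [0.169, -0.986, 0.0], [0.001, -0.0, -1.0]]
contact_force: [-0.7, -0.1, -1.1]
opening: 0.409
grip_force: 26.0
```

Run:
```python
from h import *
st()
for c in('scene','top'):
  for k in range(2):
    im=snap(c)
    for n in('praline_red','praline_green','praline_gold','tongs_tips','lid_lip','knife_tip'):print(c,n,[(np.round(x['point'],3).tolist(),round(x['confidence'],2)) for x in robot.pinpoint(n,c)[:2]])
```

```text
t 29.5 p [0.568  0.103  0.2746] yaw_y -80.3 z [ 0.001  0.    -1.   ] q [0.1  0.35 1.51 0.   1.28 1.5 ] F [-0.7 -0.1 -1.1] M [0.   0.16 0.03] op 0.409 g 26.0
scene praline_red [([0.565, 0.106, 0.186], 0.41)]
scene praline_green [([0.57, 0.041, 0.001], 0.55)]
scene praline_gold []
scene tongs_tips [([0.475, -0.228, 0.002], 0.62), ([0.567, 0.09, 0.191], 0.42)]
scene lid_lip []
scene knife_tip [([0.472, -0.229, -0.001], 0.42), ([0.472, -0.12, 0.005], 0.27)]
scene praline_red [([0.566, 0.102, 0.186], 0.57)]
scene praline_green []
scene praline_gold []
scene tongs_tips [([0.568, 0.09, 0.192], 0.59)]
scene lid_lip [([0.643, 0.061, 0.163], 0.56)]
scene knife_tip [([0.474, -0.23, 0.002], 0.71), ([0.439, 0.152, -0.002], 0.68)]
top praline_red [([0.588, 0.002, 0.003], 0.5)]
top praline_green [([0.56, 0.048, 0.004], 0.43)]
top praline_gold [([0.587, -0.003, 0.001], 0.39)]
top tongs_tips []
top lid_lip [([0.643, 0.058, 0.164], 0.77)]
top knife_tip [([0.467, -0.227, -0.002], 0.68)]
top praline_red []
top praline_green [([0.467, -0.414, 0.001], 0.47)]
top praline_gold [([0.59, -0.0, 0.005], 0.38)]
top tongs_tips [([0.645, 0.062, 0.162], 0.25)]
top lid_lip []
top knife_tip [([0.47, -0.226, -0.002], 0.81), ([0.563, 0.046, 0.007], 0.46)]
```

The red praline is at z ≈ 0.186 in the tongs. The other two are still in the tin, the lid is open and the knife is flat on the counter.

```bash
python3 -c "
from h import *
print(robot.sign_off())"
```

```text
the job is handed in; nothing more can be done
None
```

The job is handed in: lid levered open, knife flat on the counter, and the red praline held at about z = 0.19 m above the tin in the squeezed tongs after 29.5 s (the last check put the other two still in the tin), though I viewed 12 pictures, two over the limit of 10.

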